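# Turn the lazy susan to the sugar jar and close its lid

## Task

With a fingertip against the lobes of its rim, turn the maple lazy susan until the sugar jar stands at the front, in line with the tongue of the fixed base, and let it stop there with the lid still open. Then push the jar's open flip-top lid fully shut and move clear. Grasp and lift nothing, do not touch the jar before it is at the front, and leave the creamer, kettle, decanter and grinder alone.

Things in the scene. Friction and masses are not known exactly. Their poses are not given: they have to be found in the camera images.
- turntable_base: Fixed maple foot. Origin: on the turning axis at table height, z up. Its tongue, 50 mm wide, 8 mm thick, round-ended, lies on the table and reaches 230 mm from the axis along the foot's own -x: this is the front (roughly towards the robot). The platter overhangs all but the tongue's outer 45 mm.
- platter: Maple platter; turns about z, stops in 2 deg (friction 0.12 N m). Origin: centre of underside, 22 mm up; top 40 mm up. A disc, radius 130 mm, with five lobes 72 deg apart, 105 mm wide with parallel flanks, out to 182 mm, 1 mm thinner; one centred on its -x, under the jar. At 162 mm radius a lobe spans +-19 deg; gaps are 95 mm, open below: a fingertip in a gap, pushed sideways, drives the next lobe.
- jar: Loose empty white ceramic sugar jar, 72 mm across, 55 mm high to the rim, about 0.35 kg. Origin: centre of its underside, on the platter top about 68 mm from the turning axis on the platter's -x side. Its own +x points to the lid hinge, roughly to the turning axis; its -x points outwards. It rides on the platter by friction.
- jar_lid (a joint): Flip-top lid angle, rad: 0 shut, 1.57 upright, 1.95 fully open (leaning to the turning axis); starts at 1.2 to 1.75. A round ceramic plate 74 mm across, 7 mm thick, with a small front tab (to 84 mm from the hinge). The stiff hinge (0.04 N m, about 1 N at mid-lid) stays where it is left: push the lid all the way to its stop.
- lid_hinge (a point): Hinge line of the lid on the jar: 37 mm from the jar's centre along the jar's +x, 55 mm above its underside (95 mm above the table). The line runs along the jar's y; the lid's underside lies on it.
- lid_edge (a point): Point on the lid's free edge, 74 mm from the hinge line, mid-thickness.
- creamer: Loose open steel creamer 60 mm across and 62 mm high with a side handle, standing on the platter opposite the jar, about 68 mm from the axis. Origin: centre of its underside. Bystander.
- kettle: Blue enamel kettle, 170 mm across, 206 mm high over its bail handle, on the table far left. Origin: centre of its underside. Bystander.
- decanter: Glass decanter, 108 mm across, 200 mm high, on the table far right. Origin: centre of its underside. Bystander.
- grinder: Hand coffee grinder, steel, 60 mm across, 195 mm high, with a side crank reaching 101 mm from its axis along its own +x, ending in an upright wooden handle, on the table near left. Origin: centre of its underside. Bystander.
- jar_place (a point): Point on the platter's top surface, 68 mm from the axis along the platter's -x, near which the jar stands.
- creamer_place (a point): Point on the platter's top surface, 68 mm from the axis along the platter's +x, near which the creamer stands.
Not all that is in view belongs to the job. What is shaped like the jar but purple is not meant.

How it is judged:
By the outcome, as a careful person would: the job done as asked, in the order asked, and still so for the second after the job is handed in, with the robot touching nothing.
It also fails if it takes over 72 s, if anything falls off the work surface, if the arm or the gripper's body presses on something with over 40 N, if the wrist force passes 120 N, or if a joint passes its speed limit or range.

## Robot

A 6-joint arm with a two-finger parallel gripper is mounted at the origin on the work surface. World frame = base frame: x ahead of the robot, y to its left, z up, the work surface at z = 0. Lengths are in mm, angles in rad, forces in N, time in s.
With the tool pointing down it reaches from about 300 to 775 mm from the base axis. Payload 14.6 kg.
Tool frame: the origin (TCP) lies between the finger pads; the fingertips stand 17 mm ahead of it and the grasp point (between the pads) lies 2 mm behind it (manip.tip_reach is the distance from the TCP to the fingertips, in mm); z points along the fingers, y is the line along which they close (so a half turn about z gives the same grasp; the last joint's range is limited). The gripper opens to 94 mm and grips with 3 to 60 N. Pads are 16 mm wide; open, the fingers measure 119 mm over their backs; the gripper's body (75 mm by 177 mm) begins 78 mm behind the grasp point.
Start: joints at [1.172, 0.3, 1.521, -0, 1.321, -0.067], TCP at [179.157, 519.992, 222.446] pointing down, gripper open.
Joint ranges: [-3.03, 3.03], [-0.79, 2.21], [0.23, 2.52], [-1.04, 4.18], [0, 3.07], [-2.55, 2.55]. Speed limits (rad/s): [2.22, 2.22, 2.57, 3.14, 3.14, 3.14].

## Interface

Orientations are given as [roll, pitch, yaw] about the fixed x, y, z axes, in that order (R = Rz(yaw) Ry(pitch) Rx(roll)).
In Python, from cell import manip, viewer gives the robot as it stands.
- The arm moves only by the tool apply_moves, never from a script. Its argument "moves" is a list of rows, each a list of 3 entries, a list of its own where there are three numbers: the shift along the tool's x, y, z each as a share of 0.25 m, from -1 to 1, then the turn, a rotation vector about the tool's x, y, z each as a share of pi rad, from -1 to 1, then the closure, from 0 (fully open) to 1 (shut). In form: [[[dx, dy, dz], [wx, wy, wz], grip], ...]. A call has 1 to 12 rows; each row is the pose to reach, as a shift and turn from the pose commanded when the call began, along the tool's axes at that moment, turning the shorter way round; what a row does not reach only later rows make up. A row lasts 1/12 s, in which the tool goes at most 41.7 mm and 7.16 degrees, less where a joint would pass 70% of its speed; a pose out of reach is approached as far as the arm can. A call with a number of a shift or a turn outside -1 to 1 is refused whole. A call with a gripper value outside its range is refused whole. The fingers move at their own pace and stop on an object; "squeeze" is the grip in N (left out, the last holds). Time passes only in rows, so rows that repeat a pose let the fingers close. It gives the time, the measured TCP pose, the force, the opening and the grip force at its end, in the units of the state.
- manip.read_state(): the state, without advancing time (a new reading comes with each control period).
- viewer.camera(name): name is "side" or "top"; returns the picture (420x560x3 uint8, blue, green, red); there is no depth.
- viewer.camera_info(name): a dict with "camera_matrix" (3x3 intrinsics, pixels), "R" (3x3) and "t" (3): a world point X has camera coordinates R X + t. Camera axes: x right, y down, z forward; pixel columns grow to the right and rows downward; lengths in mm; the calibration is good to about 2 mm. A picture is of the moment at which its call begins. camera_info takes no time and is no camera call.
- manip.sign_off(): hands the job in; it is judged then, once.
The state is a dict: "clock": time; "joints": joint angles; "qd": joint speeds; "effort": joint torques, N m; "eef_pos": TCP position; "eef_rot": TCP orientation; "wrist_force": force on the tool from outside, world axes, zero at the start; "moment": the same for the moment, N m; "finger_gap": finger opening in mm; "finger_force": force on a finger pad.
Only numpy, scipy, OpenCV 4.12 (cv2) and the standard library are available. Lean on these libraries where they do the work, as an engineer would, in place of code of your own. Each camera call takes 0.05 s, during which the arm holds its last target. There are 200 camera calls.

## Working session

There is one attempt and no reset: what is moved stays moved. The work goes in short steps, Python scripts to look and compute and a tool call to move; the robot and the scene stay as the last step left them, time stands still between calls to the robot, and variables do not carry over. Pictures are saved under pics/ and viewed, at most 10 in all, crops included, and the job is handed in when it is done.

Besides the shell and the picture viewer there is one more tool, called after "Request:" as name(argument=value, ...) on one line, values as JSON. apply_moves: Moves the arm, as the interface text tells. Shift numbers are shares of 0.25 m and turn numbers shares of pi rad, none past 1 either way. Its arguments: {"type":"object","properties":{"moves":{"type":"array"},"squeeze":{"type":"number"}},"required":["moves"]}

```bash
mkdir -p pics
python3 - <<'E'
from cell import manip, viewer
import cv2
for n in("top","side"):
    cv2.imwrite(f"pics/{n}0.png",cv2.resize(viewer.camera(n),(784,588),interpolation=cv2.INTER_CUBIC))
    i=viewer.camera_info(n); print(n,i["camera_matrix"],i["R"],i["t"])
print(manip.read_state())
E
```

```text
top [[419.13734357   0.         276.36080106]
 [  0.         419.13734357 211.22760721]
 [  0.           0.           1.        ]] [[ 0.02197563 -0.99956387 -0.01972669]
 [-0.98110864 -0.01776808 -0.19263991]
 [ 0.19220539  0.02358741 -0.98107121]] [ 17.59135779 649.58594773 915.51516688]
side [[516.78062163   0.         285.18499335]
 [  0.         516.78062163 208.22326982]
 [  0.           0.           1.        ]] [[ 0.9283828  -0.37094229  0.0225209 ]
 [-0.23320598 -0.62870074 -0.74185602]
 [ 0.28934468  0.68347436 -0.67018092]] [-571.22882637  244.47245092 1313.9687146 ]
{'clock': 0.1, 'joints': array([ 1.17243556e+00,  3.00402833e-01,  1.52150372e+00, -4.80759911e-06,
        1.32067933e+00, -6.65771710e-02]), 'qd': array([ 2.99459326e-04, -1.15605160e-03, -1.24030360e-03,  3.80764157e-04,
       -9.78403298e-04, -9.53323028e-05]), 'effort': array([ 2.11950828e-03, -5.32649624e+01, -3.53285766e+01,  7.09657255e-02,
        2.34694808e-02, -7.19243758e-05]), 'eef_pos': array([179.06290405, 519.81595171, 221.9564899 ]), 'eef_rot': array([-3.14060132e+00, -6.14307482e-05,  2.80981022e+00]), 'wrist_force': array([-0.40832397, -0.57466249, -0.56642059]), 'moment': array([-0.04228668,  0.01464905, -0.00103872]), 'finger_force': 0.0, 'finger_gap': 94.28033298216506}
```

View pics/top0.png

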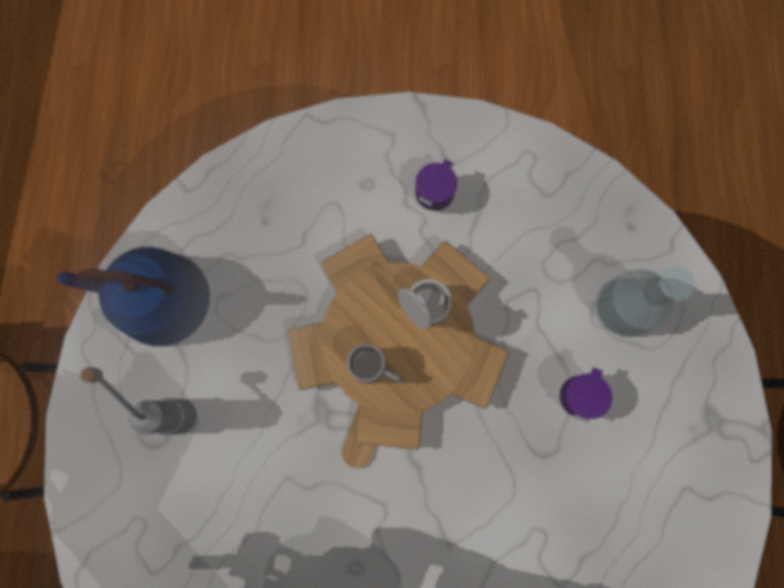

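View pics/side0.png

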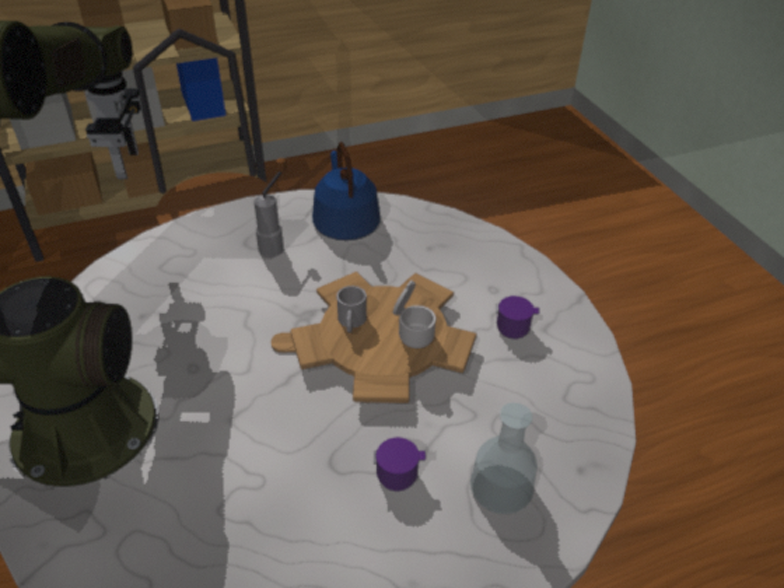

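The white jar with its lid open is at top (430,300), side (417,325). The purple look-alikes at top (436,185) and (587,396) aren't meant, and the steel creamer with a side handle is at (366,362). The tongue end is at top (357,462). Next I'll measure the platter and confirm the jar in a crop.

```bash
cat > h.py <<'E'
from cell import manip, viewer
import cv2, numpy as np
def ray(n,uv,z):
    i=viewer.camera_info(n);K,R,t=map(np.array,(i["camera_matrix"],i["R"],i["t"]))
    uv=np.atleast_2d(uv).astype(float); d=(np.linalg.inv(K)@np.c_[uv,np.ones(len(uv))].T).T@R
    c=-R.T@t; return c+d*((z-c[2])/d[:,2])[:,None]
def proj(n,X):
    i=viewer.camera_info(n);K,R,t=map(np.array,(i["camera_matrix"],i["R"],i["t"]))
    p=(K@(R@np.atleast_2d(X).T+t[:,None])).T; return p[:,:2]/p[:,2:]
def wood(img):
    h=cv2.cvtColor(img,cv2.COLOR_BGR2HSV)
    m=cv2.inRange(h,(8,70,60),(25,255,255))
    return m
def platter(img,center=None):
    m=wood(img); m[:160]=0; m[330+5:]=0; m[:, :200]=0; m[:,370:]=0
    ys,xs=np.nonzero(m); P=ray("top",np.c_[xs,ys],39)[:,:2]
    return m,P
def fit(P,c0):
    # centre and phase from radial 5-fold outline
    from scipy.optimize import least_squares
    c=np.array(c0,float)
    d=P-c; r=np.hypot(*d.T); a=np.arctan2(d[:,1],d[:,0])
    s=(r>140)&(r<182)
    ph=np.angle(np.exp(5j*a[s]).sum())/5
    return ph
E
python3 - <<'E'
from h import *
img=viewer.camera("top"); m,P=platter(img)
cv2.imwrite("pics/m.png",m)
n,l,st,ce=cv2.connectedComponentsWithStats(m)
k=1+np.argmax(st[1:,4]); print(st[k],ce[k])
hull=cv2.convexHull(np.float32(P)); 
c=ray("top",[285,238],39)[0,:2]
for a in [(285,238)]: print(c)
# lobe tips: outer points by angle
for it in range(6):
    d=P-c; r=np.hypot(*d.T); ph=fit(P,c)
    # flat lobe ends at 182: along each lobe axis, max extent of points near axis
    A=[];b=[]
    for j in range(5):
        u=np.array([np.cos(ph+j*2*np.pi/5),np.sin(ph+j*2*np.pi/5)]); q=d@u; w=np.abs(d@[-u[1],u[0]])
        e=q[(w<35)&(q<195)]; 
        e=np.sort(e)[-40:].mean(); A.append(u); b.append(e)
    b=np.array(b); A=np.array(A); dc=np.linalg.lstsq(np.c_[A,np.ones(5)],b,rcond=None)[0]; c=c+dc[:2]
print("c",c,"mean",dc[2],"ext",b,"phases",np.degrees(ph)+72*np.arange(5))
e=ray("top",[[357/1.4,467/1.4]],4)[0,:2]; print("tongue tip",e,np.degrees(np.arctan2(*(e-c)[::-1])),np.hypot(*(e-c)))
j=ray("top",[[430/1.4,300/1.4]],95)[0,:2]; print("jar",j,np.degrees(np.arctan2(*(j-c)[::-1])),np.hypot(*(j-c)))
top=cv2.resize(img[155:345,195:375],None,fx=3,fy=3,interpolation=cv2.INTER_CUBIC)
cv2.imwrite("pics/crop1.png",top)
E
```

```text
[  206   168   157   166 13039] [282.93964261 246.04678273]
[589.75876968   9.3635923 ]
c [578.87644361  11.76099834] mean 181.4114555104877 ext [183.06737384 176.80818262 187.31071596 176.81603507 183.05497006] phases [ 30.99054573 102.99054573 174.99054573 246.99054573 318.99054573]
tongue tip [367.19524085  75.76084117] 163.17779647132136 221.14454884037485
jar [637.13902746 -39.61544706] -41.406123813309186 77.6792624806671
```

View pics/crop1.png

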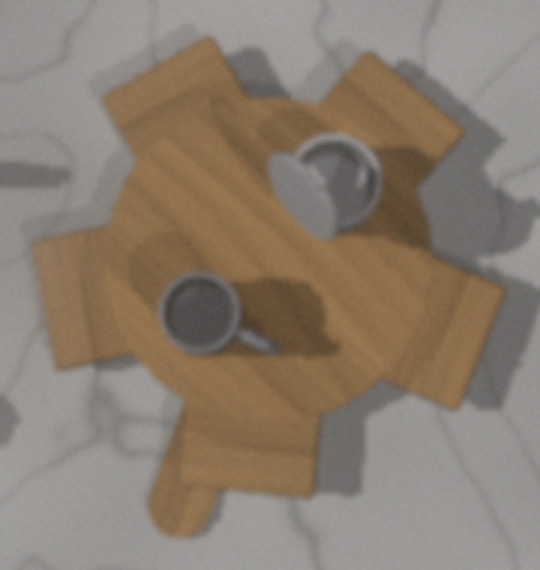

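The crop confirms the white jar with its open lid leaning toward the axis, on the upper-right lobe, with jar rim centre about (340,180). The creamer with its handle is at (200,312), and the tongue's round end is centred about (181,503). I'll refine the geometry from the lobe corners.

Run:
```python
from h import *
from scipy.optimize import least_squares
C=np.array([(368,50),(464,130),(504,290),(457,410),(312,496),(182,488),(57,369),(34,242),(104,100),(212,38)])/3+[195,155]
W=ray("top",C,39)[:,:2]
def model(p):
    o=[]
    for j in range(5):
        a=p[2]-j*2*np.pi/5
        u=np.array([np.cos(a),np.sin(a)]);v=np.array([-u[1],u[0]])
        o+= [p[:2]+182*u+52.5*v,p[:2]+182*u-52.5*v]
    return np.array(o)
s=least_squares(lambda p:(model(p)-W).ravel(),[580,12,np.radians(-41)]);print(s.x[:2],np.degrees(s.x[2]),np.abs(s.fun).max(),np.sqrt((s.fun**2).mean()))
c=s.x[:2]
f=lambda uv,z:(lambda e:print(e.round(1),"ang",np.degrees(np.arctan2(*(e-c)[::-1])).round(1),"r",np.hypot(*(e-c)).round(1)))(ray("top",uv,z)[0,:2])
cr=lambda x,y:np.array([x,y])/3+[195,155]
print("tongue centre");f(cr(181,503),8)
print("jar rim");f(cr(340,182),95)
print("creamer rim");f(cr(200,312),102)
for n,uv,z in[("kettle",(155,300),70),("grinder",(150,418),150),("crankend",(91,375),190),("dec",(640,305),50),("purple",(587,396),62),("purple2",(436,185),62)]:
    print(n);f(np.array(uv)/1.4,z)
```

```text
[583.39996358  10.06102364] -40.40343035830287 4.506447585791136 2.7593259707466
tongue centre
[392.3  75.5] ang 161.1 r 202.0
jar rim
[634.  -42.3] ang -46.0 r 72.8
creamer rim
[534.2  59.6] ang 134.8 r 69.8
kettle
[633.5 417. ] ang 83.0 r 410.0
grinder
[442.8 372.6] ang 111.2 r 388.9
crankend
[501.6 446.7] ang 100.6 r 444.2
dec
[ 643.6 -392.5] ang -81.5 r 407.0
purple
[ 491.1 -294.2] ang -106.9 r 318.0
purple2
[846.3 -50.1] ang -12.9 r 269.6
```

Request:
apply_moves(moves=[[[0, 0, -0.15], [0, 0, 0.03], 1], [[0, 0, -0.3], [0, 0, 0.06], 1], [[0, 0, -0.4], [0, 0, 0.1], 1], [[-0.15, -0.11, -0.4], [0, 0, 0.14], 1], [[-0.3, -0.22, -0.4], [0, 0, 0.18], 1], [[-0.45, -0.33, -0.4], [0, 0, 0.22], 1], [[-0.6, -0.44, -0.4], [0, 0, 0.26], 1], [[-0.75, -0.55, -0.4], [0, 0, 0.3], 1], [[-0.9, -0.66, -0.4], [0, 0, 0.34], 1], [[-1, -0.75, -0.4], [0, 0, 0.38], 1], [[-1, -0.75, -0.4], [0, 0, 0.3944], 1], [[-1, -0.75, -0.4], [0, 0, 0.3944], 1]], squeeze=10)

```text
clock: 1.15
eef_pos: [356.0, 258.4, 322.4]
eef_rot: [3.141, 0.001, 1.563]
wrist_force: [-0.2, 0.5, 0.4]
finger_gap: 17.8
finger_force: 0.0
```

Request:
apply_moves(moves=[[[-0.12, 0.07, 0], [0, 0, 0], 1], [[-0.25, 0.14, 0], [0, 0, 0], 1], [[-0.38, 0.21, 0], [0, 0, 0], 1], [[-0.5, 0.28, 0], [0, 0, 0], 1], [[-0.63, 0.35, 0], [0, 0, 0], 1], [[-0.75, 0.42, 0], [0, 0, 0], 1], [[-0.88, 0.49, 0], [0, 0, 0], 1], [[-1, 0.56, 0], [0, 0, 0], 1], [[-1, 0.56, 0], [0, 0, 0], 1]])

```text
clock: 1.9
eef_pos: [496.1, 7.8, 321.5]
eef_rot: [-3.14, 0.001, 1.568]
wrist_force: [-0.6, -0.1, -0.6]
finger_gap: 0.5
finger_force: 0.0
```

Request:
apply_moves(moves=[[[-0.12, 0.1, 0], [0, 0, 0], 1], [[-0.24, 0.2, 0], [0, 0, 0], 1], [[-0.36, 0.3, 0], [0, 0, 0], 1], [[-0.48, 0.4, 0], [0, 0, 0], 1], [[-0.6, 0.5, 0], [0, 0, 0], 1], [[-0.62, 0.51, 0.1], [0, 0, 0], 1], [[-0.62, 0.51, 0.22], [0, 0, 0], 1], [[-0.62, 0.51, 0.35], [0, 0, 0], 1], [[-0.62, 0.51, 0.48], [0, 0, 0], 1], [[-0.62, 0.51, 0.6], [0, 0, 0], 1], [[-0.62, 0.51, 0.7], [0, 0, 0], 1], [[-0.62, 0.51, 0.7], [0, 0, 0], 1]])

```text
clock: 2.9
eef_pos: [620.0, -142.0, 141.8]
eef_rot: [-3.133, -0.003, 1.572]
wrist_force: [0.7, 0.5, -0.3]
finger_gap: 0.3
finger_force: 0.0
```

Request:
apply_moves(moves=[[[0, 0, 0.08], [0, 0, 0], 1], [[0, 0, 0.17], [0, 0, 0], 1], [[0, 0, 0.26], [0, 0, 0], 1], [[0, 0, 0.34], [0, 0, 0], 1], [[0, 0, 0.4], [0, 0, 0], 1], [[0, 0, 0.42], [0, 0, 0], 1], [[0, 0, 0.42], [0, 0, 0], 1]])

```text
clock: 3.48
eef_pos: [622.1, -143.1, 42.5]
eef_rot: [-3.141, -0.0, 1.571]
wrist_force: [0.4, 0.2, 0.5]
finger_gap: 0.2
finger_force: 0.0
```

Run:
```python
from h import *
s=manip.read_state();print(s['eef_pos'],s['wrist_force'])
img=viewer.camera("side");cv2.imwrite("pics/s1.png",cv2.resize(img[160:320,180:360],None,fx=3.3,fy=3.3,interpolation=cv2.INTER_CUBIC))
# arc plan, tool-frame shares relative to angle start
c=np.array([583,10])
```

```text
[ 622.07985301 -143.114602     42.53002463] [0.36186613 0.16001221 0.46658132]
```

View pics/s1.png

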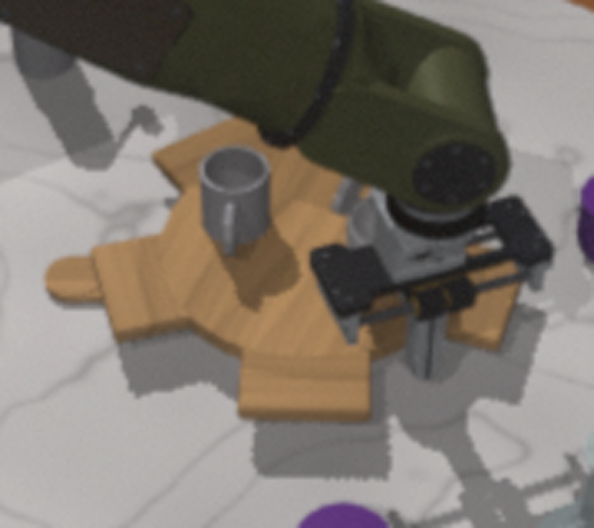

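The finger is in the gap right of the lower lobe (tip at about (425,372)), clear of the wood, jar and creamer. I'll work out the arc shares next.

```bash
cat > arc.py <<'E'
import numpy as np
def seg(a0,incs,r=158.5,r0=None):
    a=np.radians(a0+np.cumsum([0]+list(incs))); p=r*np.c_[np.cos(a),np.sin(a)]; d=(p-p[0])[1:]/250
    print(round(np.degrees(a[-1]),1),[[round(y,3),round(x,3)] for x,y in d]); return np.degrees(a[-1])
E
python3 - <<'E'
from arc import *
a=seg(-75.7,[-2,-2,-2,-1.5,-1.5]+[-1]*7)
a=seg(a,[-1.5,-2]+[-2.5]*10)
for i in range(3): a=seg(a,[-2.5]*12)
E
```

```text
-91.7 [[np.float64(-0.005), np.float64(-0.022)], [np.float64(-0.009), np.float64(-0.043)], [np.float64(-0.013), np.float64(-0.065)], [np.float64(-0.015), np.float64(-0.082)], [np.float64(-0.017), np.float64(-0.098)], [np.float64(-0.018), np.float64(-0.109)], [np.float64(-0.019), np.float64(-0.12)], [np.float64(-0.019), np.float64(-0.131)], [np.float64(-0.019), np.float64(-0.142)], [np.float64(-0.02), np.float64(-0.153)], [np.float64(-0.02), np.float64(-0.164)], [np.float64(-0.019), np.float64(-0.175)]]
-120.2 [[np.float64(0.001), np.float64(-0.017)], [np.float64(0.002), np.float64(-0.039)], [np.float64(0.005), np.float64(-0.066)], [np.float64(0.01), np.float64(-0.093)], [np.float64(0.015), np.float64(-0.121)], [np.float64(0.022), np.float64(-0.147)], [np.float64(0.03), np.float64(-0.174)], [np.float64(0.039), np.float64(-0.2)], [np.float64(0.049), np.float64(-0.226)], [np.float64(0.06), np.float64(-0.251)], [np.float64(0.072), np.float64(-0.276)], [np.float64(0.086), np.float64(-0.3)]]
-150.2 [[np.float64(0.014), np.float64(-0.024)], [np.float64(0.03), np.float64(-0.047)], [np.float6
[... 677 characters left out ...]
64(-0.069)], [np.float64(0.207), np.float64(-0.075)], [np.float64(0.235), np.float64(-0.079)], [np.float64(0.262), np.float64(-0.082)], [np.float64(0.29), np.float64(-0.083)], [np.float64(0.317), np.float64(-0.084)]]
-210.2 [[np.float64(0.028), np.float64(0.001)], [np.float64(0.055), np.float64(0.003)], [np.float64(0.083), np.float64(0.006)], [np.float64(0.11), np.float64(0.01)], [np.float64(0.137), np.float64(0.016)], [np.float64(0.164), np.float64(0.022)], [np.float64(0.191), np.float64(0.03)], [np.float64(0.217), np.float64(0.039)], [np.float64(0.242), np.float64(0.049)], [np.float64(0.268), np.float64(0.06)], [np.float64(0.292), np.float64(0.073)], [np.float64(0.317), np.float64(0.086)]]
```

Request:
apply_moves(moves=[[[-0.005, -0.022, 0.01], [0, 0, 0], 1], [[-0.009, -0.043, 0.014], [0, 0, 0], 1], [[-0.013, -0.065, 0.014], [0, 0, 0], 1], [[-0.015, -0.082, 0.014], [0, 0, 0], 1], [[-0.017, -0.098, 0.014], [0, 0, 0], 1], [[-0.018, -0.109, 0.014], [0, 0, 0], 1], [[-0.019, -0.12, 0.014], [0, 0, 0], 1], [[-0.019, -0.131, 0.014], [0, 0, 0], 1], [[-0.02, -0.142, 0.014], [0, 0, 0], 1], [[-0.02, -0.153, 0.014], [0, 0, 0], 1], [[-0.02, -0.164, 0.014], [0, 0, 0], 1], [[-0.02, -0.175, 0.014], [0, 0, 0], 1]])

```text
clock: 4.53
eef_pos: [578.0, -148.7, 38.9]
eef_rot: [3.142, 0.0, 1.571]
wrist_force: [1.2, 0.7, 0.2]
finger_gap: 0.6
finger_force: 0.3
```

Request:
apply_moves(moves=[[[0.001, -0.017, 0], [0, 0, 0], 1], [[0.002, -0.039, 0], [0, 0, 0], 1], [[0.005, -0.066, 0], [0, 0, 0], 1], [[0.01, -0.093, 0], [0, 0, 0], 1], [[0.015, -0.12, 0], [0, 0, 0], 1], [[0.022, -0.147, 0], [0, 0, 0], 1], [[0.03, -0.174, 0], [0, 0, 0], 1], [[0.039, -0.2, 0], [0, 0, 0], 1], [[0.049, -0.226, 0], [0, 0, 0], 1], [[0.06, -0.251, 0], [0, 0, 0], 1], [[0.072, -0.276, 0], [0, 0, 0], 1], [[0.086, -0.3, 0], [0, 0, 0], 1]])

```text
clock: 5.53
eef_pos: [502.5, -126.9, 38.9]
eef_rot: [3.142, 0.0, 1.571]
wrist_force: [1.5, 0.0, -1.3]
finger_gap: 0.4
finger_force: 0.4
```

Request:
apply_moves(moves=[[[0.014, -0.024, 0], [0, 0, 0], 1], [[0.03, -0.047, 0], [0, 0, 0], 1], [[0.046, -0.069, 0], [0, 0, 0], 1], [[0.064, -0.09, 0], [0, 0, 0], 1], [[0.082, -0.111, 0], [0, 0, 0], 1], [[0.101, -0.131, 0], [0, 0, 0], 1], [[0.121, -0.15, 0], [0, 0, 0], 1], [[0.142, -0.168, 0], [0, 0, 0], 1], [[0.164, -0.185, 0], [0, 0, 0], 1], [[0.186, -0.202, 0], [0, 0, 0], 1], [[0.209, -0.217, 0], [0, 0, 0], 1], [[0.233, -0.231, 0], [0, 0, 0], 1]])

```text
clock: 6.53
eef_pos: [445.1, -68.4, 39.0]
eef_rot: [3.142, 0.0, 1.571]
wrist_force: [1.2, -1.3, 0.3]
finger_gap: 0.1
finger_force: 0.4
```

Request:
apply_moves(moves=[[[0.024, -0.013, 0], [0, 0, 0], 1], [[0.049, -0.025, 0], [0, 0, 0], 1], [[0.075, -0.036, 0], [0, 0, 0], 1], [[0.1, -0.046, 0], [0, 0, 0], 1], [[0.127, -0.055, 0], [0, 0, 0], 1], [[0.153, -0.063, 0], [0, 0, 0], 1], [[0.18, -0.069, 0], [0, 0, 0], 1], [[0.207, -0.075, 0], [0, 0, 0], 1], [[0.235, -0.079, 0], [0, 0, 0], 1], [[0.262, -0.082, 0], [0, 0, 0], 1], [[0.29, -0.083, 0], [0, 0, 0], 1], [[0.317, -0.084, 0], [0, 0, 0], 1]])

```text
clock: 7.53
eef_pos: [424.4, 11.0, 39.0]
eef_rot: [-3.142, 0.0, 1.571]
wrist_force: [0.1, -0.5, 0.5]
finger_gap: 0.5
finger_force: 0.4
```

Request:
apply_moves(moves=[[[0.028, 0.001, 0], [0, 0, 0], 1], [[0.055, 0.003, 0], [0, 0, 0], 1], [[0.083, 0.006, 0], [0, 0, 0], 1], [[0.11, 0.01, 0], [0, 0, 0], 1], [[0.137, 0.016, 0], [0, 0, 0], 1], [[0.164, 0.022, 0], [0, 0, 0], 1], [[0.191, 0.03, 0], [0, 0, 0], 1], [[0.217, 0.039, 0], [0, 0, 0], 1], [[0.242, 0.049, 0], [0, 0, 0], 1], [[0.262, 0.057, 0], [0, 0, 0], 1], [[0.275, 0.063, 0], [0, 0, 0], 1], [[0.28, 0.066, 0], [0, 0, 0], 1]])

```text
clock: 8.53
eef_pos: [441.1, 80.8, 38.9]
eef_rot: [-3.142, -0.0, 1.571]
wrist_force: [-0.5, -1.8, 0.4]
finger_gap: 0.4
finger_force: 0.7
```

Run:
```python
from h import *
s=manip.read_state();print(s['eef_pos'],s['wrist_force'])
for n in("top","side"):
    cv2.imwrite(f"pics/{n}2.png",viewer.camera(n))
a=cv2.imread("pics/top2.png")[145:345,185:385];b=cv2.imread("pics/side2.png")[160:320,170:350]
cv2.imwrite("pics/two.png",np.hstack([cv2.resize(a,(420,420),interpolation=cv2.INTER_CUBIC),cv2.resize(b,(378,336),interpolation=cv2.INTER_CUBIC)[:,:378] if 0 else cv2.copyMakeBorder(cv2.resize(b,(378,336),interpolation=cv2.INTER_CUBIC),0,84,0,0,cv2.BORDER_CONSTANT)]))
```

```text
[441.14038219  80.78910012  38.9250966 ] [-0.45465659 -1.77330233  0.37614532]
```

View pics/two.png

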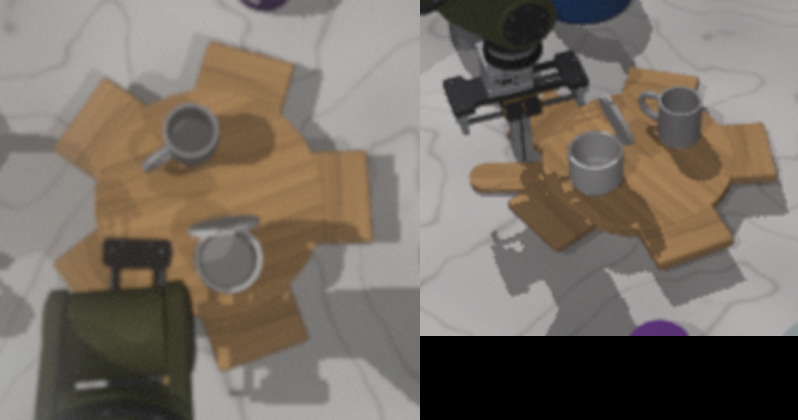

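Run:
```python
from h import *
from scipy.optimize import least_squares
C=np.array([(308,340),(222,370),(56,148),(108,78),(208,42),(293,65),(367,152),(371,240)])/2.1+[185,145]
W=ray("top",C,39)[:,:2]
def model(p):
    o=[]
    for j in (0,2,3,4):
        a=p[2]-j*2*np.pi/5
        u=np.array([np.cos(a),np.sin(a)]);v=np.array([-u[1],u[0]])
        o+= [p[:2]+182*u+52.5*v,p[:2]+182*u-52.5*v]
    return np.array(o)
s=least_squares(lambda p:(model(p)-W).ravel(),[580,12,np.radians(200)]);print(s.x[:2],np.degrees(s.x[2]),s.fun.round(1))
c=s.x[:2]
for c in (s.x[:2],np.array([583.4,10])):
  f=lambda uv,z:(lambda e:print(e.round(1),"ang",(np.degrees(np.arctan2(*(e-c)[::-1]))%360).round(1),"r",np.hypot(*(e-c)).round(1)))(ray("top",uv,z)[0,:2])
  cr=lambda x,y:np.array([x,y])/2.1+[185,145]
  f(cr(228,260),95); f(np.array([181,503])/3+[195,155],8)
```

```text
[583.50103432  10.70507632] 200.830193173516 [-1.2 -3.  -4.8  2.1 -1.6  5.7  2.8  4.4  3.4 -1.2  2.1 -3.7  2.4 -1.
 -3.2 -3.4]
[514.7 -10.8] ang 197.3 r 72.1
[392.3  75.5] ang 161.3 r 201.9
[514.7 -10.8] ang 196.8 r 71.8
[392.3  75.5] ang 161.1 r 202.0
```

Run:
```python
from arc import *
a=seg(153.7,[-1.5,-2]+[-2.5]*10,159)
a=seg(a,[-2,-1.5,-1,-.5],159)
```

```text
125.2 [[np.float64(0.015), np.float64(0.008)], [np.float64(0.034), np.float64(0.018)], [np.float64(0.058), np.float64(0.033)], [np.float64(0.081), np.float64(0.048)], [np.float64(0.104), np.float64(0.064)], [np.float64(0.125), np.float64(0.082)], [np.float64(0.146), np.float64(0.1)], [np.float64(0.166), np.float64(0.119)], [np.float64(0.186), np.float64(0.139)], [np.float64(0.204), np.float64(0.16)], [np.float64(0.221), np.float64(0.181)], [np.float64(0.238), np.float64(0.204)]]
120.2 [[np.float64(0.012), np.float64(0.018)], [np.float64(0.021), np.float64(0.032)], [np.float64(0.027), np.float64(0.042)], [np.float64(0.03), np.float64(0.047)]]
```

Request:
apply_moves(moves=[[[0.015, 0.008, 0], [0, 0, 0], 1], [[0.034, 0.018, 0], [0, 0, 0], 1], [[0.058, 0.033, 0], [0, 0, 0], 1], [[0.081, 0.048, 0], [0, 0, 0], 1], [[0.104, 0.064, 0], [0, 0, 0], 1], [[0.125, 0.082, 0], [0, 0, 0], 1], [[0.146, 0.1, 0], [0, 0, 0], 1], [[0.166, 0.119, 0], [0, 0, 0], 1], [[0.186, 0.139, 0], [0, 0, 0], 1], [[0.204, 0.16, 0], [0, 0, 0], 1], [[0.221, 0.181, 0], [0, 0, 0], 1], [[0.238, 0.204, 0], [0, 0, 0], 1]])

```text
clock: 9.63
eef_pos: [492.4, 140.2, 38.9]
eef_rot: [-3.141, 0.0, 1.571]
wrist_force: [-1.0, -0.4, 0.4]
finger_gap: 0.6
finger_force: 0.4
```

Request:
apply_moves(moves=[[[0.012, 0.018, 0], [0, 0, 0], 1], [[0.021, 0.032, 0], [0, 0, 0], 1], [[0.027, 0.042, 0], [0, 0, 0], 1], [[0.03, 0.047, 0], [0, 0, 0], 1], [[0.03, 0.047, 0], [0, 0, 0], 1], [[0.03, 0.047, 0], [0, 0, 0], 1]])

```text
clock: 10.13
eef_pos: [503.7, 147.2, 39.0]
eef_rot: [3.141, -0.0, 1.571]
wrist_force: [-0.4, 0.6, -0.3]
finger_gap: 0.2
finger_force: 0.0
```

Run:
```python
from h import *
s=manip.read_state();print(s['eef_pos'],s['wrist_force'])
img=viewer.camera("top");cv2.imwrite("pics/top3.png",img)
cv2.imwrite("pics/top3c.png",cv2.resize(img[150:350,190:380],None,fx=3,fy=3,interpolation=cv2.INTER_CUBIC)[:600])
cv2.imwrite("pics/side3.png",viewer.camera("side"))
```

```text
[503.67957849 147.22835194  38.98127636] [-0.36718954  0.584267   -0.30135579]
```

View pics/top3c.png

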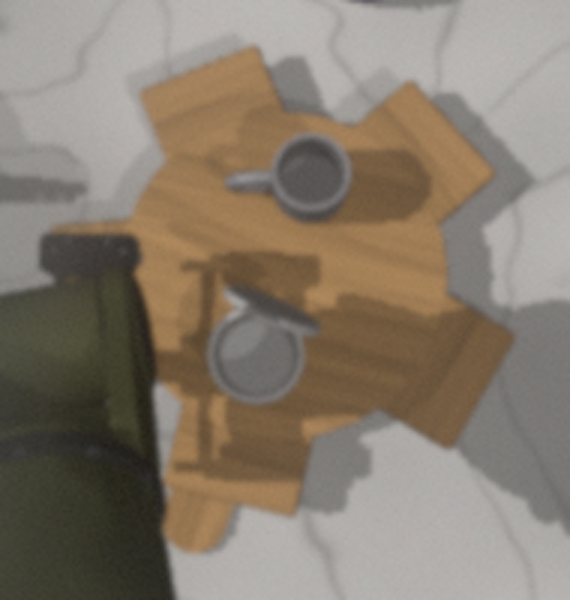

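```bash
cat > fit.py <<'E'
from h import *
from scipy.optimize import least_squares
def model(p,js):
    o=[]
    for j in js:
        a=p[2]-j*2*np.pi/5
        u=np.array([np.cos(a),np.sin(a)]);v=np.array([-u[1],u[0]])
        o+= [p[:2]+182*u+52.5*v,p[:2]+182*u-52.5*v]
    return np.array(o)
def go(C,js,a0,cen=None):
    W=ray("top",C,39)[:,:2]
    s=least_squares(lambda p:(model(p,js)-W).ravel(),[583,10,np.radians(a0)]); print(s.x[:2],"lobe",np.degrees(s.x[2]),s.fun.round(1)); return s.x
def f(uv,z,c):
    e=ray("top",uv,z)[0,:2]; print(e.round(1),"ang",(np.degrees(np.arctan2(*(e-c)[::-1]))%360).round(1),"r",np.hypot(*(e-c)).round(1))
E
python3 - <<'E'
from fit import *
cr=lambda x,y:np.array([x,y])/3+[190,150]
C=np.array([cr(*p) for p in[(296,516),(168,485),(142,93),(258,46),(411,82),(492,173),(513,338),(450,447)]])
p=go(C,(0,2,3,4),165)
for c in(p[:2],np.array([583.4,10.3])):
  f(cr(257,355),95,c); f(np.array([181,503])/3+[195,155],8,c); f(cr(198,517),8,c)
  f(cr(323,328),169,c);f(cr(228,287),169,c)
E
```

```text
[583.34147908  10.72544128] lobe 167.85602684785232 [-3.2  0.1 -1.8  4.8  1.5  4.5  2.7  1.7  4.   0.1 -0.2 -5.7  2.  -4.4
 -4.9 -1. ]
[514.9  28.6] ang 165.4 r 70.7
[392.3  75.5] ang 161.3 r 201.8
[393.1  74. ] ang 161.6 r 200.5
[529.7 -17.4] ang 207.6 r 60.6
[556.2  47.7] ang 126.3 r 45.9
[514.9  28.6] ang 165.1 r 70.9
[392.3  75.5] ang 161.2 r 201.9
[393.1  74. ] ang 161.5 r 200.7
[529.7 -17.4] ang 207.2 r 60.4
[556.2  47.7] ang 126.0 r 46.2
```

Request:
apply_moves(moves=[[[0.002, 0.004, 0], [0, 0, 0], 1], [[0.005, 0.009, 0], [0, 0, 0], 1], [[0.008, 0.014, 0], [0, 0, 0], 1], [[0.011, 0.02, 0], [0, 0, 0], 1], [[0.014, 0.026, 0], [0, 0, 0], 1], [[0.017, 0.031, 0], [0, 0, 0], 1], [[0.019, 0.035, 0], [0, 0, 0], 1], [[0.02, 0.037, 0], [0, 0, 0], 1], [[0.02, 0.037, 0], [0, 0, 0], 1], [[0.02, 0.037, 0], [0, 0, 0], 1]])

```text
clock: 11.07
eef_pos: [513.0, 152.3, 39.0]
eef_rot: [3.141, -0.0, 1.571]
wrist_force: [0.3, 0.3, 0.4]
finger_gap: 0.7
finger_force: 0.0
```

Request:
apply_moves(moves=[[[0.02, -0.05, 0], [0, 0, 0], 1], [[0.02, -0.05, -0.1], [0, 0, 0], 1], [[0.02, -0.05, -0.25], [0, 0, 0], 1], [[0.02, -0.05, -0.4], [0, 0, 0], 1], [[0.05, -0.05, -0.55], [0, 0, 0], 1], [[0.17, -0.05, -0.65], [0, 0, 0], 1], [[0.3, -0.05, -0.7], [0, 0, 0], 1], [[0.3, -0.05, -0.7], [0, 0, 0], 1]])

```text
clock: 11.73
eef_pos: [501.0, 231.4, 217.5]
eef_rot: [3.136, -0.003, 1.573]
wrist_force: [-0.1, -0.4, -0.6]
finger_gap: 0.8
finger_force: 0.0
```

Run:
```python
from h import *
s=manip.read_state();print(s['eef_pos'],s['wrist_force'])
a=viewer.camera("top");b=viewer.camera("side");cv2.imwrite("pics/top4.png",a);cv2.imwrite("pics/side4.png",b)
A=cv2.resize(a[160:340,195:345],(400,480),interpolation=cv2.INTER_CUBIC)
B=cv2.resize(b[180:300,190:290],(400,480),interpolation=cv2.INTER_CUBIC)
cv2.imwrite("pics/two4.png",np.hstack([A,B]))
```

```text
[500.97063402 231.35797642 217.46355334] [-0.10581717 -0.38056509 -0.58029916]
```

View pics/two4.png

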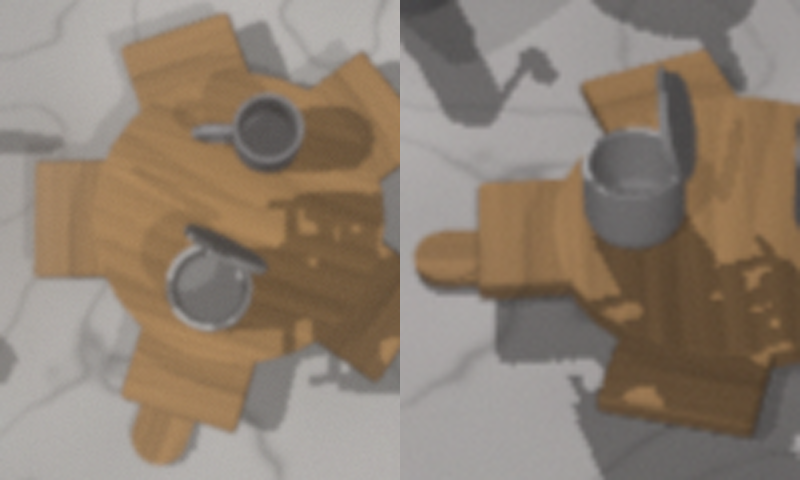

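Run:
```python
from fit import *
s=480/180; cr=lambda x,y:np.array([x,y])/[400/150,s]+[195,160]; cs=lambda x,y:np.array([x-400,y])/4+[190,180]
C=np.array([cr(*p) for p in[(240,431),(124,394),(35,277),(35,162),(124,46),(228,14)]])
p=go(C,(0,1,2),163)
c=np.array([583.4,10.5])
def side(uv,z):
    e=ray("side",uv,z)[0,:2]; print("side",e.round(1),"ang",(np.degrees(np.arctan2(*(e-c)[::-1]))%360).round(1))
f(cr(209,287),95,c);side(cs(634,166),95)
f(cr(162,436),8,c);side(cs(445,259),8)
# lid edge top: midpoint, two-view triangulation
def tri(a,b):
    A=[]
    for n,uv in(("top",a),("side",b)):
        i=viewer.camera_info(n);P=np.array(i["camera_matrix"])@np.c_[i["R"],i["t"]]; A.append((P,np.array(uv,float)))
    X=cv2.triangulatePoints(A[0][0],A[1][0],A[0][1].reshape(2,1),A[1][1].reshape(2,1)).ravel(); return X[:3]/X[3]
# predicted projections of lid free edge for several angles
R=np.radians(161.5);u=np.array([np.cos(R),np.sin(R)]);h=c+u*(70-37)
for t in(1.2,1.4,1.6,1.75,1.95):
    e=np.r_[h+u*74*np.cos(t),95+74*np.sin(t)]
    a=proj("top",e)[0];b=proj("side",e)[0]; print(t,e.round(0),((a-[195,160])*s).round(0),((b-[190,180])*4+[400,0]).round(0))
```

```text
[584.77347806   7.94898053] lobe 164.46527375113698 [-2.9  0.2 -3.3  1.  -0.7 -0.9  1.7 -1.9  0.2  2.7  5.  -1.2]
[516.3  33.6] ang 161.0 r 70.9
side [515.6  27.6] ang 165.9
[390.4  74.5] ang 161.7 r 203.3
side [386.5  70.9] ang 162.9
1.2 [527.  29. 164.] [212. 268.] [646.  85.]
1.4 [540.  25. 168.] [219. 250.] [668.  80.]
1.6 [554.  20. 169.] [225. 232.] [690.  79.]
1.75 [565.  17. 168.] [230. 219.] [706.  79.]
1.95 [578.  12. 164.] [236. 202.] [728.  84.]
```

Left panel: the jar (rim centre (209,287)) is nearly in line with the tongue (162,436), and the lid is still about upright. Right panel: rim at (634,166), lid edge at (663,70). The jar reads 0 to 3° short, so I'll nudge it about 1.5° more.

Request:
apply_moves(moves=[[[-0.13, 0, 0.05], [0, 0, 0], 1], [[-0.25, 0, 0.15], [0, 0, 0], 1], [[-0.293, 0, 0.3], [0, 0, 0], 1], [[-0.293, 0, 0.45], [0, 0, 0], 1], [[-0.293, 0, 0.6], [0, 0, 0], 1], [[-0.293, 0, 0.7], [0, 0, 0], 1], [[-0.293, 0, 0.7], [0, 0, 0], 1], [[-0.293, 0.03, 0.7], [0, 0, 0], 1], [[-0.293, 0.05, 0.7], [0, 0, 0], 1], [[-0.293, 0.057, 0.7], [0, 0, 0], 1], [[-0.293, 0.062, 0.7], [0, 0, 0], 1], [[-0.293, 0.066, 0.7], [0, 0, 0], 1]])

```text
clock: 12.83
eef_pos: [517.6, 154.1, 40.1]
eef_rot: [3.14, -0.0, 1.571]
wrist_force: [-0.9, -0.0, -0.3]
finger_gap: 0.3
finger_force: 0.3
```

Request:
apply_moves(moves=[[[0, 0, 0], [0, 0, 0], 1], [[0, 0, 0], [0, 0, 0], 1], [[0, -0.05, 0], [0, 0, 0], 1], [[0, -0.066, -0.1], [0, 0, 0], 1], [[0, -0.066, -0.25], [0, 0, 0], 1], [[0, -0.066, -0.4], [0, 0, 0], 1], [[0.03, -0.066, -0.55], [0, 0, 0], 1], [[0.15, -0.066, -0.65], [0, 0, 0], 1], [[0.28, -0.066, -0.7], [0, 0, 0], 1], [[0.28, -0.066, -0.7], [0, 0, 0], 1], [[0.28, -0.066, -0.7], [0, 0, 0], 1]])

```text
clock: 13.75
eef_pos: [500.2, 225.1, 214.5]
eef_rot: [3.14, -0.0, 1.573]
wrist_force: [-0.2, -0.7, -1.0]
finger_gap: 0.5
finger_force: 0.0
```

Run:
```python
from h import *
s=manip.read_state();print(s['eef_pos'],s['wrist_force'])
a=viewer.camera("top");b=viewer.camera("side");cv2.imwrite("pics/top5.png",a);cv2.imwrite("pics/side5.png",b)
A=cv2.resize(a[160:340,195:345],(400,480),interpolation=cv2.INTER_CUBIC)
B=cv2.resize(b[180:300,190:290],(400,480),interpolation=cv2.INTER_CUBIC)
cv2.imwrite("pics/two5.png",np.hstack([A,B]))
```

```text
[500.22228352 225.06940747 214.45560191] [-0.16127463 -0.7131314  -0.95353782]
```

View pics/two5.png

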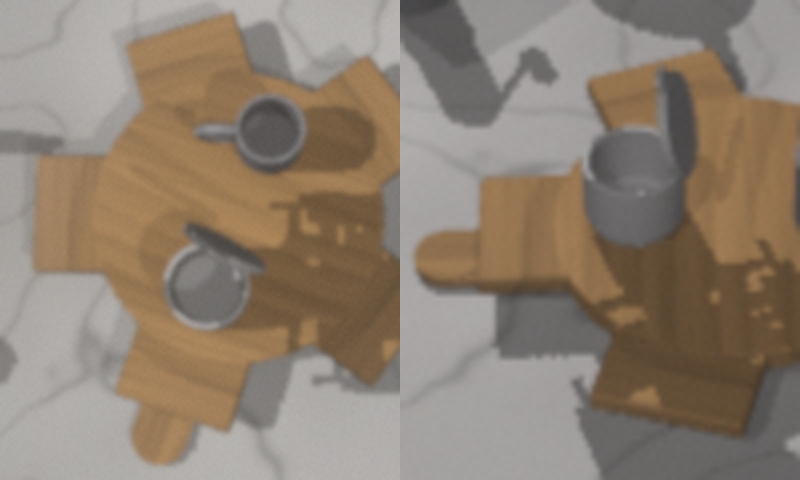

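The jar and tongue are aligned: rim (207,286), tongue (162,436). The lid is still up, its free edge about (224,247) left and (664,72) right, which is about 1.4 rad. I'll go behind the lid on the axis side, high enough to clear it.

Request:
apply_moves(moves=[[[-0.05, 0.02, -0.06], [0, 0, 0], 1], [[-0.18, 0.1, -0.1], [0, 0, 0], 1], [[-0.3, 0.2, -0.1], [0, 0, 0], 1], [[-0.43, 0.28, -0.1], [0, 0, 0], 1], [[-0.56, 0.36, -0.1], [0, 0, 0], 1], [[-0.69, 0.388, -0.1], [0, 0, 0], 1], [[-0.82, 0.388, -0.1], [0, 0, 0], 1], [[-0.892, 0.388, -0.06], [0, 0, 0], 1], [[-0.892, 0.388, 0.05], [0, 0, 0], 1], [[-0.892, 0.388, 0.17], [0, 0, 0], 1], [[-0.892, 0.388, 0.17], [0, 0, 0], 1], [[-0.892, 0.388, 0.17], [0, 0, 0], 1]])

```text
clock: 14.85
eef_pos: [596.6, 0.2, 170.4]
eef_rot: [-3.138, -0.0, 1.57]
wrist_force: [0.3, 0.6, 1.1]
finger_gap: 0.3
finger_force: 0.0
```

Run:
```python
from h import *
s=manip.read_state();p=s['eef_pos'];print(p,s['eef_rot'],s['wrist_force'])
h=np.array([551,21.]);a=np.radians(158);u=np.array([np.cos(a),np.sin(a)])
ts=[1.75,1.6,1.45,1.3,1.15,1.0,.85,.7,.55,.4,.3,.2,.1,.04,0]
for t in ts:
    P=62*np.cos(t)-7*np.sin(t)-14.6; z=95+62*np.sin(t)+7*np.cos(t)+17
    w=np.r_[h+u*P,z]; d=(w-p)/250; print(t,w.round(0),[round(d[1],3),round(d[0],3),round(-d[2],3)])
```

```text
[5.96600288e+02 2.47335504e-01 1.70421723e+02] [-3.13806318e+00 -1.51797110e-04  1.56973635e+00] [0.25709535 0.58230612 1.07894801]
1.75 [581.   9. 172.] [np.float64(0.034), np.float64(-0.062), np.float64(-0.005)]
1.6 [573.  12. 174.] [np.float64(0.048), np.float64(-0.096), np.float64(-0.013)]
1.45 [564.  16. 174.] [np.float64(0.062), np.float64(-0.13), np.float64(-0.016)]
1.3 [555.  19. 174.] [np.float64(0.076), np.float64(-0.165), np.float64(-0.013)]
1.15 [547.  23. 171.] [np.float64(0.09), np.float64(-0.198), np.float64(-0.004)]
1.0 [539.  26. 168.] [np.float64(0.103), np.float64(-0.231), np.float64(0.01)]
0.85 [531.  29. 163.] [np.float64(0.115), np.float64(-0.261), np.float64(0.029)]
0.7 [525.  32. 157.] [np.float64(0.125), np.float64(-0.287), np.float64(0.053)]
0.55 [519.  34. 150.] [np.float64(0.135), np.float64(-0.311), np.float64(0.08)]
0.4 [514.  36. 143.] [np.float64(0.143), np.float64(-0.33), np.float64(0.111)]
0.3 [512.  37. 137.] [np.float64(0.147), np.float64(-0.34), np.float64(0.134)]
0.2 [509.  38. 131.] [np.float64(0.15), np.float64(-0.348), np.float64(0.157)]
0.1 [508.  38. 125.] [np.float64(0.153), np.float64(-0.354), np.float64(0.181)]
0.04 [507.  39. 121.] [np.float64(0.154), np.float64(-0.357), np.float64(0.196)]
0 [507.  39. 119.] [np.float64(0.154), np.float64(-0.358), np.float64(0.206)]
```

Request:
apply_moves(moves=[[[0.017, -0.031, -0.003], [0, 0, 0], 1], [[0.034, -0.062, -0.005], [0, 0, 0], 1], [[0.048, -0.096, -0.013], [0, 0, 0], 1], [[0.055, -0.113, -0.015], [0, 0, 0], 1], [[0.062, -0.13, -0.016], [0, 0, 0], 1], [[0.069, -0.148, -0.015], [0, 0, 0], 1], [[0.076, -0.165, -0.013], [0, 0, 0], 1], [[0.083, -0.182, -0.009], [0, 0, 0], 1], [[0.09, -0.198, -0.004], [0, 0, 0], 1], [[0.097, -0.215, 0.003], [0, 0, 0], 1], [[0.103, -0.231, 0.01], [0, 0, 0], 1], [[0.109, -0.246, 0.019], [0, 0, 0], 1]])

```text
clock: 15.85
eef_pos: [535.5, 28.4, 166.5]
eef_rot: [-3.142, -0.0, 1.571]
wrist_force: [1.0, 0.2, 1.2]
finger_gap: 0.5
finger_force: 0.2
```

Run:
```python
from h import *
s=manip.read_state();print(s['eef_pos'],s['wrist_force'])
a=viewer.camera("top");b=viewer.camera("side")
A=cv2.resize(a[160:340,195:345],(400,480),interpolation=cv2.INTER_CUBIC)
B=cv2.resize(b[180:300,190:290],(400,480),interpolation=cv2.INTER_CUBIC)
cv2.imwrite("pics/two6.png",np.hstack([A,B]))
```

```text
[535.5456961   28.4172884  166.48072691] [0.96651813 0.15339516 1.15894626]
```

View pics/two6.png

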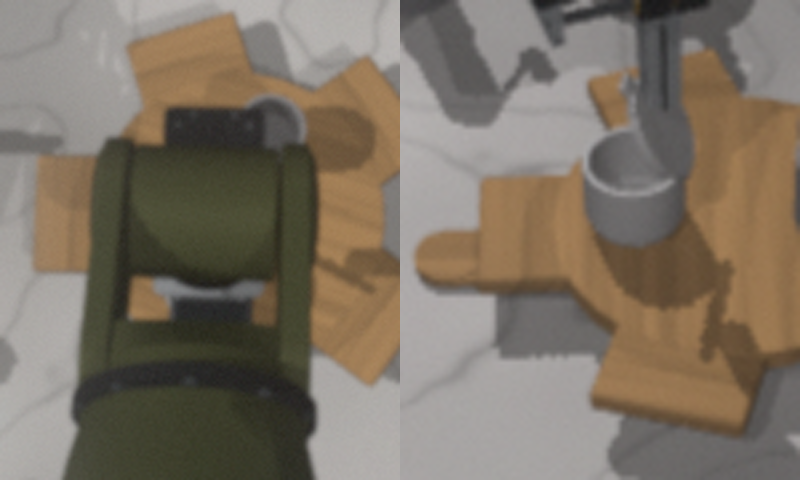

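The finger is on the lid's outer face, the lid is turning, and the jar stays put with rim at (634,166). Continuing the closing arc.

Request:
apply_moves(moves=[[[0.006, -0.015, 0.01], [0, 0, 0], 1], [[0.011, -0.028, 0.022], [0, 0, 0], 1], [[0.016, -0.041, 0.034], [0, 0, 0], 1], [[0.021, -0.053, 0.047], [0, 0, 0], 1], [[0.026, -0.065, 0.061], [0, 0, 0], 1], [[0.03, -0.075, 0.076], [0, 0, 0], 1], [[0.034, -0.084, 0.092], [0, 0, 0], 1], [[0.038, -0.094, 0.115], [0, 0, 0], 1], [[0.041, -0.102, 0.138], [0, 0, 0], 1], [[0.043, -0.106, 0.152], [0, 0, 0], 1], [[0.044, -0.108, 0.164], [0, 0, 0], 1], [[0.044, -0.108, 0.168], [0, 0, 0], 1]])

```text
clock: 16.95
eef_pos: [508.7, 39.3, 124.1]
eef_rot: [-3.141, 0.0, 1.571]
wrist_force: [-0.7, -0.1, -0.1]
finger_gap: 0.3
finger_force: 0.1
```

Request:
apply_moves(moves=[[[0, 0, 0.004], [0, 0, 0], 1], [[0, 0, 0.008], [0, 0, 0], 1], [[0, 0, 0.012], [0, 0, 0], 1], [[0, 0, 0.014], [0, 0, 0], 1], [[0, 0, 0.014], [0, 0, 0], 1]])

```text
clock: 17.37
eef_pos: [509.0, 39.2, 121.2]
eef_rot: [3.142, 0.0, 1.571]
wrist_force: [0.1, -0.1, 0.3]
finger_gap: 0.5
finger_force: 0.0
```

Request:
apply_moves(moves=[[[0, 0, 0.003], [0, 0, 0], 1], [[0, 0, 0.006], [0, 0, 0], 1], [[0, 0, 0.008], [0, 0, 0], 1], [[0, 0, 0.008], [0, 0, 0], 1]])

```text
clock: 17.7
eef_pos: [508.9, 39.3, 119.3]
eef_rot: [3.142, 0.0, 1.571]
wrist_force: [-1.8, 0.8, 0.8]
finger_gap: 0.8
finger_force: 0.5
```

Request:
apply_moves(moves=[[[0, 0, 0.002], [0, 0, 0], 1], [[0, 0, 0.004], [0, 0, 0], 1], [[0, 0, 0.004], [0, 0, 0], 1]])

```text
clock: 17.95
eef_pos: [509.0, 39.3, 119.0]
eef_rot: [3.141, -0.0, 1.571]
wrist_force: [-5.7, 0.5, 11.7]
finger_gap: 0.8
finger_force: 5.7
```

The lid's stop is felt: 12 N with the tip at z = 102 mm, the shut height. Withdrawing straight up, then clear.

Request:
apply_moves(moves=[[[0, 0, -0.005], [0, 0, 0], 1], [[0, 0, -0.05], [0, 0, 0], 1], [[0, 0, -0.15], [0, 0, 0], 1], [[0, 0, -0.3], [0, 0, 0], 1], [[0, 0, -0.45], [0, 0, 0], 1], [[0.15, -0.05, -0.55], [0, 0, 0], 1], [[0.3, -0.1, -0.6], [0, 0, 0], 1], [[0.45, -0.15, -0.65], [0, 0, 0], 1], [[0.6, -0.2, -0.7], [0, 0, 0], 1], [[0.7, -0.25, -0.7], [0, 0, 0], 1], [[0.7, -0.25, -0.7], [0, 0, 0], 1]])

```text
clock: 18.87
eef_pos: [444.6, 218.2, 294.9]
eef_rot: [3.14, -0.002, 1.575]
wrist_force: [0.2, -0.4, 0.3]
finger_gap: 0.6
finger_force: 0.0
```

Run:
```python
from h import *
s=manip.read_state();print(s['eef_pos'],s['wrist_force'])
a=viewer.camera("top");b=viewer.camera("side")
A=cv2.resize(a[160:340,195:345],(400,480),interpolation=cv2.INTER_CUBIC)
B=cv2.resize(b[180:300,190:290],(400,480),interpolation=cv2.INTER_CUBIC)
cv2.imwrite("pics/two7.png",np.hstack([A,B]))
```

```text
[444.55089415 218.21607798 294.87798408] [ 0.22233074 -0.36445115  0.2649552 ]
```

View pics/two7.png

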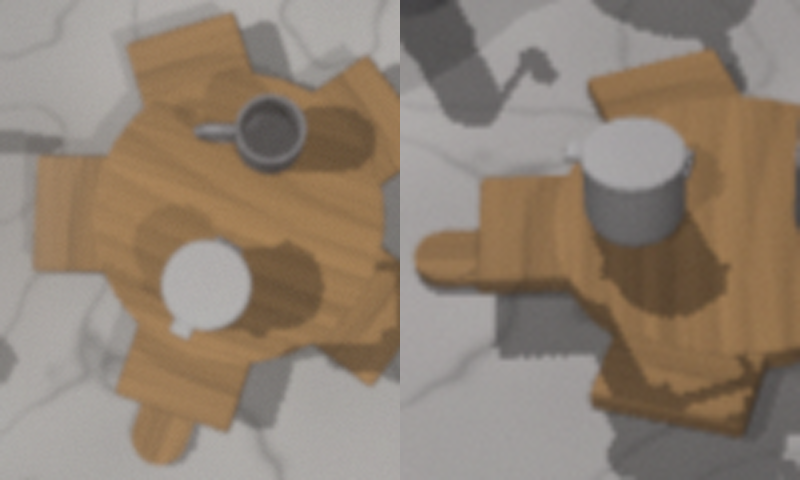

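The lid lies flat and shut: lid centre (206,285) left, (634,152) right. The jar is still in line with the tongue (162,436), and the arm is clear.

```bash
python3 -c "
from cell import manip
print(manip.sign_off())"
```

```text
the job is handed in; nothing more can be done
None
```

The job is handed in: the sugar jar stands at the front, in line with the tongue to within about 2–3° by the cameras, its lid was pushed to the stop and is shut, and the arm is clear after about 19 s.

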